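# Space the planks of a crawler test bridge

## Robot

A 6-joint arm with a two-finger parallel gripper is mounted at the origin on the work surface. World frame = base frame: x ahead of the robot, y to its left, z up, the work surface at z = 0. Lengths are in m, angles in rad, forces in N, time in s.
With the tool pointing down it reaches from about 0.375 to 0.925 m from the base axis. Payload 5.7 kg.
Tool frame: the origin (TCP) lies midway between the tips of the shut fingers; the grasp point (between the pads) lies 19 mm behind it; z points along the fingers, y is the line along which they close (so a half turn about z gives the same grasp; the last joint's range is limited). The gripper opens to 88 mm and grips with 3 to 60 N. Pads are 20 mm wide; open, the fingers measure 115 mm over their backs; the gripper's body (75 mm by 178 mm) begins 61 mm behind the grasp point.
Start: joints at [1.197, 0.359, 1.51, -0, 1.272, -0.115], TCP at [0.154, 0.58, 0.223] pointing down, gripper open.
Joint ranges: [-2.97, 2.97], [-1.01, 2.36], [0.21, 2.38], [-0.96, 4.11], [0.2, 2.71], [-2.98, 2.98]. Speed limits (rad/s): [2.39, 2.39, 3.14, 3.14, 3.14, 3.14].

## Interface

Orientations are given as a unit quaternion [x, y, z, w].
In Python, from bench import move_ptp, servo_line, goto_joints, move_gripper, sleep, inverse_kinematics, capture, PlanningError, close_job, spot_in, silhouettes, current_clock, current_joint_pos, current_qvel, current_joint_torque, current_position, current_orientation, current_force, current_torque, current_finger_gap, current_grip_force gives the robot as it stands. Calls block until the motion is done:
- move_ptp(position, orientation): joint-space move of the TCP to a pose.
- servo_line(position, orientation=None, rate=0.15, contact_N=None): straight line of the TCP; orientation=None keeps the orientation; rate is the mean speed in m/s. With contact_N (N) it stops when the force on the tool has changed by that much, and returns True; else False.
- goto_joints(angles): joint-space move.
- move_gripper(opening): finger opening in m; the grip force is fixed at half the most; returns when the fingers have stopped.
- sleep(seconds).
- inverse_kinematics(position, orientation): joint angles nearest the present ones, or None.
- capture(name): name is "scene" or "top"; returns a dict with "image" (400x640x3 uint8, blue, green, red), "range_z" (400x640 float32, m along the optical axis (not along the pixel's ray), 0 where there is no reading), "intrinsics" (3x3 intrinsics, pixels), "R" (3x3) and "t" (3): a world point X has camera coordinates R X + t. Camera axes: x right, y down, z forward; pixel columns grow to the right and rows downward; lengths in m; the calibration is good to about 2 mm. A picture is of the moment at which its call begins.
A pose or a line that the arm cannot do raises PlanningError and nothing moves.
- close_job(): hands the job in; it is judged then, once.
Trained networks look in the newest picture that a camera, given by its name, has taken for a name from the list of things; names that differ only in an ending like _2 or _b are one class to them, and where a whole thing is asked for, a point or a joint stands for the part that bears it (a point fixed in the world has none). Each returns a list of dicts, best first, with "conf" (0 to 1); they miss things now and then, are a little off and sometimes report something else, mostly with a low value. They report only what shows in the picture. A call takes as long as a camera call. They do not tell look-alikes from the thing itself.
- spot_in(camera, query): "xy" ([column, row] in pixels, amid what is visible of it).
- silhouettes(camera, query): "region" (400x640 bool, what is visible of it) and "xy" ([column, row] in pixels, amid what is visible of it).
Readings, each from a call of its own:
- current_clock(): time.
- current_joint_pos(): joint angles.
- current_qvel(): joint speeds.
- current_joint_torque(): joint torques, N m.
- current_position(): TCP position.
- current_orientation(): TCP orientation.
- current_force(): force on the tool from outside, world axes, zero at the start.
- current_torque(): the same for the moment, N m.
- current_finger_gap(): finger opening in m.
- current_grip_force(): force on a finger pad.
Only numpy, scipy, OpenCV 4.12 (cv2) and the standard library are available. Lean on these libraries where they do the work, as an engineer would, in place of code of your own. Each camera call takes 0.05 s, during which the arm holds its last target. There are 200 camera calls.

## Task

Space the planks of the model crawler bridge evenly with the yellow spacer block. Working outward from the screwed-down dark plank, one plank at a time, stand the spacer in the gap and slide the next plank square up against it, so that both gaps end up as wide as the spacer is thick. Then stand the spacer back on the cork pad, leaving the planks flat across both rails and the other things on the bench where they are.

Things in the scene. Friction and masses are not known exactly. Their poses are not given: they have to be found in the camera images.
- first_plank (a point): Centre of the dark wooden plank screwed to one end of the bridge (it cannot move): 150 x 44 x 18 mm, x along its 150 mm length, y across its 44 mm width and along the row towards plank 2 and plank 3, z up. It is 34 mm above the bench.
- bridge: The bridge, fixed to the bench; same axes, origin on the bench 110 mm from the dark plank's centre along y. Two red rails along y, 24 mm wide, centre lines at x = -42 and +42 mm, from y = -140 to +180 mm. Their tops, 25 mm above the bench, carry planks and spacer. Between the rails are only low ties, 14 mm high.
- plank2_c (a point): Centre of plank 2, the lighter brown wooden plank next to the dark one: loose, 150 (x) x 44 (y) x 18 mm (z), about 0.2 kg, lying across both rails; z up. It starts 40 to 60 mm away from the dark plank (face to face), up to 0.1 rad askew. Slides on the rails when pushed with about 1 to 3 N.
- plank3_c (a point): Centre of plank 3, the outermost of the row: same plank as plank 2, with the same axes. At the start at least 40 mm clear of plank 2.
- spacer_c (a point): Centre (half-way up) of the loose yellow plastic spacer block: 120 mm long (x) x 24 mm thick (y) x 60 mm tall (z), about 0.16 kg. It stands upright on the cork pad at the start. It is the gap gauge: 24 mm thick. Standing on the rails its centre is 55 mm above the bench and its top 85 mm, 42 mm above the tops of the planks.
- pad_top (a point): Centre of the top face of the cork pad, 150 (x) x 90 (y) x 4 mm, fixed flat on the bench at one end of the bridge, left or right; z up. Top 4 mm above the bench.
- plank2: Plank 2 itself; origin at the centre of its underside.
- plank3: Plank 3 itself; origin at the centre of its underside.
- spacer: The spacer itself; origin at the centre of its underside.
- partsbox: Bystander: open blue plastic parts box, 110 x 75 x 40 mm, loose, at the end of the bridge where the pad is not; origin at the centre of its underside.
- crawler: Bystander: black tracked model crawler, about 240 x 215 x 112 mm, 1.6 kg; origin on the bench under its centre.
- jar: Bystander: small glass paint jar with a red cap, 52 mm across, 70 mm tall; origin at the centre of its underside.
- driver: Bystander: screwdriver with a red handle lying on the left; its axis x runs along it.
There are look-alikes about, which are no part of the job. Of the things that look like the part that bears pad_top, the smallest one is meant. Leave any purple look-alike of the plank2 alone.

How it is judged:
By the outcome, as a careful person would: the job done as asked, in the order asked, and still so for the second after the job is handed in, with the robot touching nothing.
It also fails if it takes over 72 s, if anything falls off the work surface, if the arm or the gripper's body presses on something with over 40 N, if the wrist force passes 120 N, or if a joint passes its speed limit or range.

## Working session

There is one attempt and no reset: what is moved stays moved. The work goes in short steps, each a Python script; the robot and the scene stay as the last script left them, time stands still between calls to the robot, and variables do not carry over. Pictures are saved under pics/ and viewed, at most 10 in all, crops included, and the job is handed in when it is done.

```bash
ls; mkdir -p pics; python3 - <<'E'
from bench import *
import cv2,numpy as np
for n in("scene","top"):
    d=capture(n);cv2.imwrite(f"pics/{n}0.png",d["image"]);np.savez(f"{n}0.npz",**d)
    print(n,d["intrinsics"].tolist(),(-d["R"].T@d["t"]).round(3),d["R"].round(2).tolist())
print(current_clock(),current_orientation())
E
```

```text
pics
scene [[373.6812972284407, 0.0, 321.72941318943174], [0.0, 373.6812972284407, 199.65564447169533], [0.0, 0.0, 1.0]] [1.363 0.161 0.723] [[-0.15, 0.99, -0.01], [0.59, 0.08, -0.81], [-0.8, -0.12, -0.59]]
top [[455.93970873650983, 0.0, 319.01058529433016], [0.0, 455.93970873650983, 198.20528372173754], [0.0, 0.0, 1.0]] [0.291 0.006 1.768] [[-0.01, -1.0, 0.01], [-0.99, 0.01, -0.11], [0.11, -0.01, -0.99]]
0.1 [ 1.29024417e-01  9.91641066e-01 -8.11416336e-04 -1.96035574e-04]
```

View pics/scene0.png

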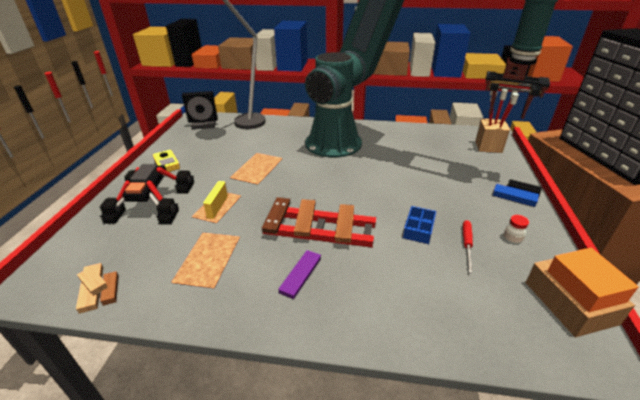

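View pics/top0.png

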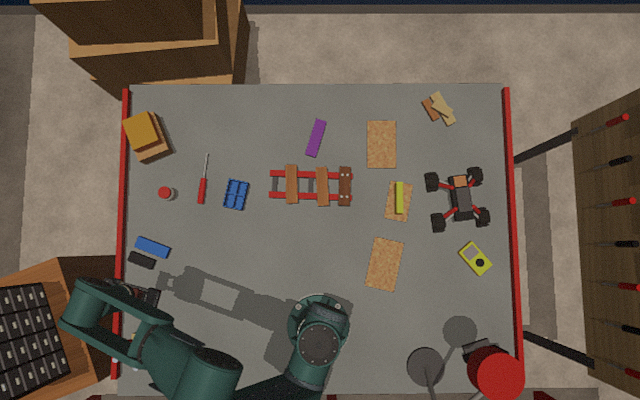

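The top view shows the dark plank at (345,186), plank 2 at (322,186), plank 3 at (292,185) and the spacer at (398,200).
- **Pad candidates:** (381,144), (385,264) and (398,201). The last is the smallest, and the spacer stands on it.
- **Plank candidates:** the browns at (322,186) and (292,185) on the rails, the purple one at (316,138), which I leave alone, and scrap blocks at (438,107).
- **Yellow candidates:** the spacer at (398,200) and the yellow device at (474,258).

Next I measure.

```bash
cat > see.py <<'E'
import cv2,numpy as np
def cloud(d):
    h,w=d["range_z"].shape;u,v=np.meshgrid(np.arange(w),np.arange(h));K=d["intrinsics"];z=d["range_z"]
    p=np.stack([(u-K[0,2])/K[0,0]*z,(v-K[1,2])/K[1,1]*z,z],-1)
    P=(p-d["t"])@d["R"]; P[z==0]=np.nan; return P
def blobs(d,zlo,zhi,box,amin=60,hsv=None):
    P=cloud(d);z=P[...,2];m=(z>zlo)&(z<zhi)&(P[...,0]>box[0])&(P[...,0]<box[1])&(P[...,1]>box[2])&(P[...,1]<box[3])
    if hsv is not None: m&=cv2.inRange(cv2.cvtColor(d["image"],cv2.COLOR_BGR2HSV),*map(np.array,hsv))>0
    n,l,s,c=cv2.connectedComponentsWithStats(m.astype(np.uint8),connectivity=4)
    out=[]
    for i in range(1,n):
        if s[i,4]<amin: continue
        q=P[l==i]; (cx,cy),(a,b),_=r=cv2.minAreaRect((q[:,:2]*1000).astype(np.float32))
        bp=cv2.boxPoints(r);e=[bp[1]-bp[0],bp[2]-bp[1]];e=max(e,key=np.linalg.norm);e=e*np.sign(e[0])
        out.append(dict(px=c[i].round(),mean=q.mean(0).round(4),c=(round(cx,1),round(cy,1)),size=(round(max(a,b)),round(min(a,b))),yaw=round(float(np.arctan2(e[1],e[0])),3)))
    return out
E
python3 - <<'E'
from see import *
import cv2
for n in("top","scene"):
    d=dict(np.load(f"{n}0.npz"))
    print(n)
    for lo,hi in((.034,.056),(.057,.075),(.0025,.010),(.019,.031)):
        for b in blobs(d,lo,hi,(.4,.9,-.4,.3)): print((lo,hi),b)
d=dict(np.load("scene0.npz"));cv2.imwrite("pics/crop.png",cv2.resize(d["image"][140:300,160:460],None,fx=2.6,fy=2.6,interpolation=2))
E
```

```text
top
(0.034, 0.056) {'px': array([291., 184.]), 'mean': array([0.5346, 0.097 , 0.0433]), 'c': (536.4, 97.4), 'size': (149, 47), 'yaw': 0.037}
(0.034, 0.056) {'px': array([322., 186.]), 'mean': array([ 0.5269, -0.0207,  0.0432]), 'c': (527.3, -20.7), 'size': (150, 45), 'yaw': 0.063}
(0.034, 0.056) {'px': array([345., 186.]), 'mean': array([ 0.526 , -0.1061,  0.0438]), 'c': (527.3, -106.5), 'size': (149, 45), 'yaw': -0.042}
(0.057, 0.075) {'px': array([400., 198.]), 'mean': array([ 0.4783, -0.3124,  0.0646]), 'c': (479.2, -312.6), 'size': (119, 25), 'yaw': -0.035}
(0.0025, 0.01) {'px': array([375., 129.]), 'mean': array([ 0.7568, -0.233 ,  0.0062]), 'c': (754.7, -240.4), 'size': (92, 66), 'yaw': 1.185}
(0.0025, 0.01) {'px': array([392., 136.]), 'mean': array([ 0.7301, -0.2979,  0.0057]), 'c': (729.6, -298.6), 'size': (62, 52), 'yaw': -0.331}
(0.0025, 0.01) {'px': array([372., 153.]), 'mean': array([ 0.6625, -0.2183,  0.006 ]), 'c': (662.1, -214.3), 'size': (128, 71), 'yaw': -0.016}
(0.0025, 0.01) {'px': array([386., 151.]), 'mean': array([ 0.6687, -0.2739,  0.0063]), 'c': (669.9, -273.4
[... 2542 characters left out ...]
, 'yaw': -0.052}
(0.019, 0.031) {'px': array([325., 214.]), 'mean': array([0.4959, 0.0371, 0.0245]), 'c': (494.2, 37.6), 'size': (74, 30), 'yaw': 1.542}
(0.019, 0.031) {'px': array([364., 218.]), 'mean': array([0.5008, 0.1529, 0.0246]), 'c': (499.1, 152.9), 'size': (68, 28), 'yaw': 1.505}
(0.019, 0.031) {'px': array([286., 228.]), 'mean': array([ 0.5749, -0.0647,  0.0247]), 'c': (572.6, -64.5), 'size': (45, 28), 'yaw': 1.56}
(0.019, 0.031) {'px': array([322., 233.]), 'mean': array([0.5797, 0.0405, 0.0245]), 'c': (578.1, 40.1), 'size': (72, 28), 'yaw': 1.516}
(0.019, 0.031) {'px': array([362., 237.]), 'mean': array([0.5846, 0.152 , 0.0245]), 'c': (583.1, 152.2), 'size': (61, 28), 'yaw': 1.55}
```

View pics/crop.png

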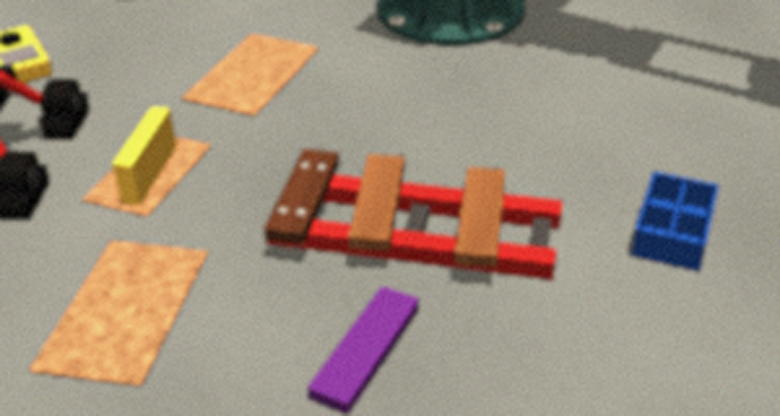

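The crop confirms the choice: yellow spacer on the smallest pad, dark plank with screws, and two light brown planks on the red rails. I now grasp the spacer.

```bash
cat > arm.py <<'E'
from bench import *
import numpy as np
PSI=-0.044
XB=np.array([np.cos(PSI),np.sin(PSI)]);YB=np.array([-np.sin(PSI),np.cos(PSI)])
D=np.array([.528,-.1055])          # dark plank centre
def q(ang):                        # tool down, closing line at angle ang; wrist nearest mid-range
    best=None
    for k in(0,np.pi):
        a=(ang+np.pi/2+k)/2; o=[np.cos(a),np.sin(a),0,0]
        j=inverse_kinematics([.53,-.05,.15],o)
        if j is not None and (best is None or abs(j[5])<best[0]): best=(abs(j[5]),o)
    return best[1]
def P(xb,yb,z): return [*(D+xb*XB+yb*YB),z]
def st(s): 
    p=np.array(current_position());r=p[:2]-D
    print(s,"t%.1f"%current_clock(),"b",np.round([1e3*r@XB,1e3*r@YB,1e3*p[2]],1),"F",np.round(current_force(),1),"gap%.1f"%(1e3*current_finger_gap()))
E
python3 - <<'E'
from arm import *
S=[.479,-.311]; o=q(PSI+np.pi/2)
print(o,inverse_kinematics([*S,.15],o))
move_gripper(.055)
move_ptp([*S,.15],o); st("above")
servo_line([*S,.031],o,contact_N=8); st("down")
move_gripper(.0); st("grip"); print(current_grip_force())
np.save("pick.npy",current_position())
servo_line([*S,.14]); st("up")
move_ptp(P(0,.040,.14),o); st("bridge")
import cv2
d=capture("scene");cv2.imwrite("pics/s1.png",cv2.resize(d["image"][100:280,160:460],None,fx=2.6,fy=2.6))
E
```

```text
[np.float64(-0.9997580097605092), np.float64(0.021998225376280135), 0, 0] [-6.96799087e-01  3.93058702e-01  1.65745630e+00 -4.44089210e-16
  1.09107766e+00  9.17997239e-01]
above t4.1 b [ -39.6 -206.8  150. ] F [-0.3 -0.8 -0.7] gap54.8
down t5.1 b [ -39.3 -207.8   31.6] F [-0.1 -0.9  0.2] gap55.1
grip t5.7 b [ -39.8 -207.5   31.3] F [0.2 1.2 4.6] gap23.6
29.901461005210876
up t6.5 b [ -40.6 -206.9  139.1] F [-0.5  0.1 -2.3] gap23.9
bridge t7.5 b [1.000e-01 3.920e+01 1.397e+02] F [ 0.1 -0.6 -1.5] gap24.0
```

View pics/s1.png

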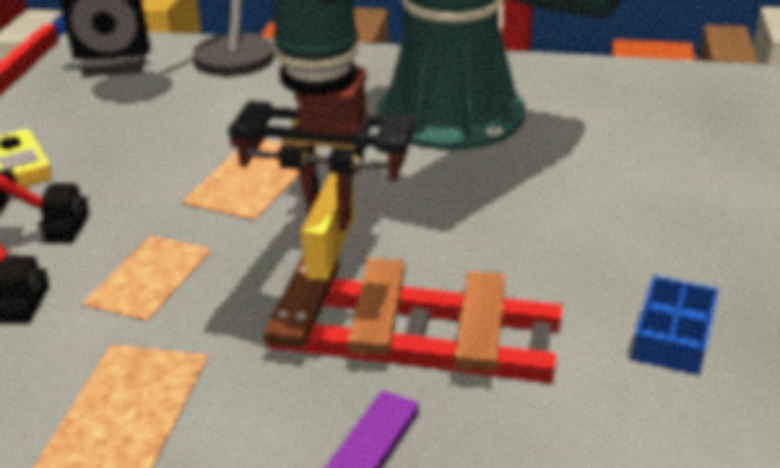

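The spacer is held upright above the first gap, around (320,235) in the crop. Lowering it in and setting it against the dark plank.

```bash
python3 - <<'E'
from arm import *
servo_line(P(0,.0395,.065),rate=.12); st("low")
print(servo_line(P(0,.0395,.049),rate=.02,contact_N=5)); st("touch")
z=current_position()[2]
print(servo_line(P(0,.029,z+.0008),rate=.02,contact_N=5)); st("dark")
print(servo_line(P(0,.034,z+.0008),rate=.02,contact_N=5) if current_position() is None else "")
np.save("place1.npy",current_position())
move_gripper(.06); st("open")
p=current_position(); servo_line([p[0],p[1],.14]); st("up")
o=q(PSI)
print(o)
import cv2
d=capture("scene");cv2.imwrite("pics/s2.png",cv2.resize(d["image"][160:260,220:420],None,fx=4,fy=4))
from see import blobs
for lo,hi in((.034,.055),(.078,.095)):
  for b in blobs(d,lo,hi,(.4,.7,-.17,.2)): print(b)
E
```

```text
low t8.3 b [ 0.5 39.  65.3] F [ 0.6 -0.5 -1.5] gap23.8
True
touch t9.0 b [ 0.  39.6 52.2] F [-0.7  0.4  3.9] gap23.7
True
dark t9.3 b [-0.3 35.5 52.2] F [ 0.  -0.1  3.1] gap24.2

open t10.1 b [-0.6 35.9 52.1] F [ 1.2 -0.   0.5] gap59.9
up t10.8 b [ -1.1  36.  139.5] F [-0.   0.3 -0.4] gap60.4
[np.float64(0.7224907625848601), np.float64(0.6913805739095852), 0, 0]
{'px': array([276., 217.]), 'mean': array([ 0.5497, -0.0994,  0.0435]), 'c': (529.2, -92.3), 'size': (153, 69), 'yaw': -0.038}
{'px': array([304., 217.]), 'mean': array([ 0.5366, -0.0177,  0.043 ]), 'c': (529.6, -18.4), 'size': (153, 44), 'yaw': 0.047}
{'px': array([344., 222.]), 'mean': array([0.5465, 0.0991, 0.043 ]), 'c': (537.4, 98.8), 'size': (156, 44), 'yaw': 0.021}
{'px': array([286., 203.]), 'mean': array([ 0.5362, -0.0696,  0.0848]), 'c': (533.5, -70.6), 'size': (123, 25), 'yaw': -0.042}
```

View pics/s2.png

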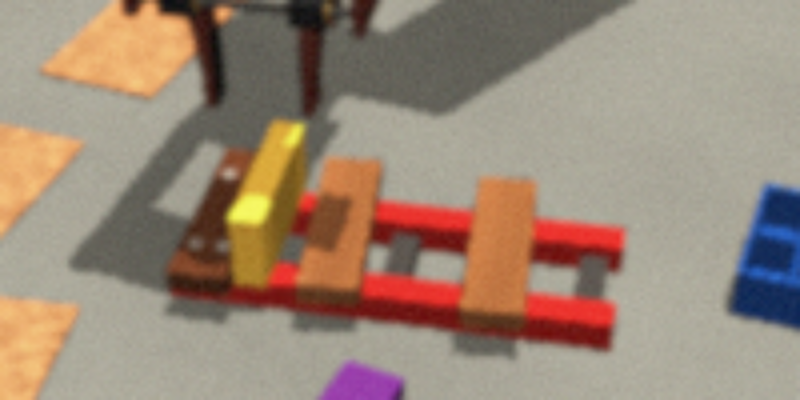

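The spacer stands in gap 1 against the dark plank. Its top is at (265,165) in the crop and its yaw is -0.042. Now I push plank 2 with the fingers spread along x.

```bash
python3 - <<'E'
from arm import *
o=q(PSI)
move_gripper(.08)
move_ptp(P(0,.143,.13),o)
print(servo_line(P(0,.143,.033),rate=.12,contact_N=8)); st("down")
print(servo_line(P(0,.088,.033),rate=.03,contact_N=10)); st("push")
sleep(.2); st("hold")
servo_line(P(0,.125,.033),rate=.08)
servo_line(P(0,.135,.14)); st("up")
import cv2
d=capture("scene");cv2.imwrite("pics/s3.png",cv2.resize(d["image"][160:260,220:420],None,fx=4,fy=4))
from see import blobs
for lo,hi in((.034,.055),(.078,.095)):
  for b in blobs(d,lo,hi,(.4,.7,-.17,.2)): print(b)
E
```

```text
False
down t13.6 b [  0.5 143.   33.4] F [ 0.2  0.5 -0.1] gap80.1
True
push t14.8 b [ -0.  102.8  32.8] F [0.9 2.7 1.6] gap80.3
hold t15.0 b [ -0.2 102.8  32.6] F [1.1 1.3 0.5] gap80.0
up t16.3 b [ -0.7 134.9 139.4] F [ 0.1 -0.1  0.1] gap80.3
{'px': array([288., 216.]), 'mean': array([ 0.541 , -0.0659,  0.0433]), 'c': (527.3, -70.0), 'size': (159, 114), 'yaw': -0.038}
{'px': array([344., 222.]), 'mean': array([0.5462, 0.0991, 0.0429]), 'c': (538.0, 98.9), 'size': (152, 44), 'yaw': 0.02}
{'px': array([286., 203.]), 'mean': array([ 0.5365, -0.0696,  0.0848]), 'c': (531.4, -70.5), 'size': (124, 25), 'yaw': -0.051}
```

View pics/s3.png

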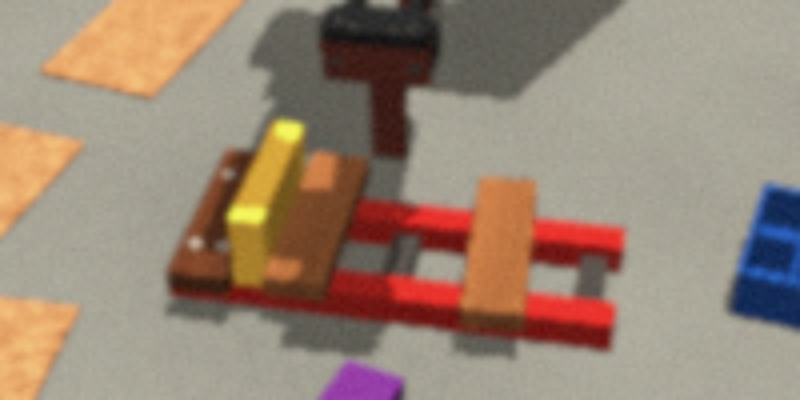

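Plank 2 sits against the spacer, around (330,230). The first stop was soft, with the force dropping to about 1.3 N, so I'll repeat the push more firmly to make sure it's seated.

```bash
python3 - <<'E'
from arm import *
servo_line(P(0,.125,.033),rate=.15)
servo_line(P(0,.106,.033),rate=.06); st("near")
print(servo_line(P(0,.088,.033),rate=.012,contact_N=16)); st("push")
sleep(.3)
print(np.mean([(np.array(current_position())[:2]-D)@YB for _ in range(8)]),np.mean([current_force() for _ in range(8)],0).round(1)); st("hold")
servo_line(P(0,.125,.033),rate=.08)
servo_line(P(0,.13,.12)); st("up")
E
```

```text
near t17.7 b [  0.2 105.5  33.3] F [ 1.  -0.1 -0.8] gap79.8
True
push t18.4 b [-1.000e-01  1.029e+02  3.280e+01] F [1.  1.8 2.1] gap79.8
0.10280959254916452 [2.  2.4 2.1]
hold t18.7 b [ -0.2 102.8  32.7] F [2.  2.4 2.1] gap80.2
up t19.9 b [ -0.5 129.8 119.5] F [-0.9  0.1 -0.1] gap80.1
```

The second push stopped at the same position (102.8) with 16 N, so plank 2 is seated. I lift the spacer straight out and check gap 1.

```bash
python3 - <<'E'
from arm import *
from see import blobs
o=q(PSI+np.pi/2)
move_gripper(.055)
move_ptp(P(0,.0356,.12),o)
servo_line(P(0,.0356,.0525),rate=.12,contact_N=8); st("down")
move_gripper(0); sleep(.2); st("grip")
print(np.mean([current_force() for _ in range(10)],0).round(1))
servo_line(P(0,.0356,.07),rate=.04); servo_line(P(0,.0356,.15)); st("up")
move_ptp(P(0,.14,.18),o)
def gap(d):
  for b in blobs(d,.034,.055,(.4,.7,-.17,.2)): 
    r=np.array(b["c"])/1e3-D; print(b["px"],b["mean"],b["size"],b["yaw"],(r@YB*1e3).round(1),((b["mean"][:2]-D)@YB*1e3).round(1))
for n in("scene","top"):
  for k in range(2): print(n);gap(capture(n))
st("")
import cv2
d=capture("scene");cv2.imwrite("pics/s4.png",cv2.resize(d["image"][160:260,220:420],None,fx=4,fy=4))
E
```

```text
down t22.4 b [ 0.3 35.6 52.8] F [-0.3 -0.8 -0.2] gap55.1
grip t23.2 b [ 0.2 35.5 52.8] F [-1.1 -0.6  5.6] gap23.9
[-1.1 -0.6  5.6]
up t24.5 b [ -0.6  35.7 149.4] F [ 0.  -0.  -2.7] gap23.7
scene
[275. 214.] [ 0.5369 -0.1034  0.0427] (154, 45) -0.044 1.1 2.5
[299. 215.] [ 0.5333 -0.0351  0.0428] (153, 45) -0.041 69.8 70.6
[344. 222.] [0.5464 0.0991 0.043 ] (151, 44) 0.019 204.7 205.2
scene
[275. 214.] [ 0.5372 -0.1032  0.0426] (153, 46) -0.051 1.1 2.7
[299. 215.] [ 0.533  -0.035   0.0429] (152, 44) -0.046 69.6 70.7
[344. 222.] [0.546  0.0992 0.0429] (153, 44) 0.019 204.7 205.3
top
[345. 186.] [ 0.5265 -0.1061  0.043 ] (149, 44) -0.045 -0.7 -0.7
[292. 194.] [0.4989 0.0941 0.043 ] (78, 39) -0.009 198.8 198.1
[329. 196.] [ 0.4892 -0.0459  0.0435] (82, 23) -0.012 57.5 57.8
top
[345. 186.] [ 0.5264 -0.1061  0.0433] (149, 43) -0.019 -0.5 -0.7
[292. 193.] [0.4993 0.0939 0.0433] (78, 38) -0.005 198.8 197.9
[329. 196.] [ 0.4883 -0.0464  0.0438] (82, 27) -0.009 55.7 57.3
 t25.2 b [ -0.5 139.1 179.1] F [-1.  -0.5 -2.1] gap23.9
```

View pics/s4.png

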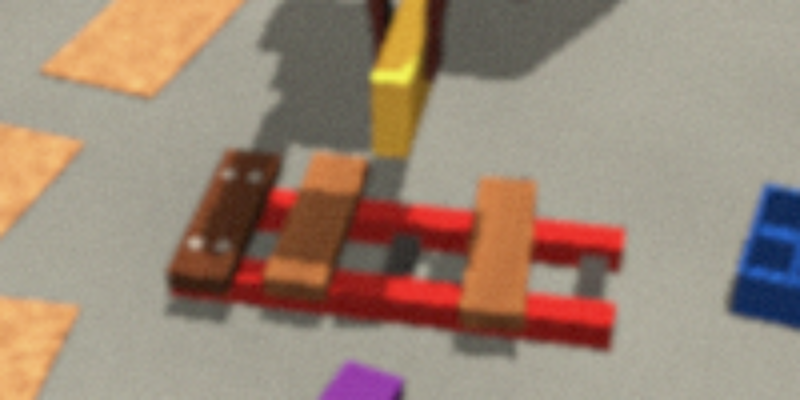

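Gap 1 is good: the pitch measures 68.1–68.6 mm against 68 nominal, and the yaws match. For gap 2, plank 2 is free to slide, so I place and push by position (pitch 68 mm → finger stop at 170.8) instead of by force.

```bash
python3 - <<'E'
from arm import *
o=q(PSI+np.pi/2)
mp=lambda: np.mean([(np.array(current_position())[:2]-D)@YB*1e3 for _ in range(8)]).round(2)
mf=lambda: np.mean([np.array(current_force())[:2]@YB for _ in range(8)]).round(2)
move_ptp(P(0,.109,.13),o)
servo_line(P(0,.109,.065),rate=.12)
print(servo_line(P(0,.109,.050),rate=.02,contact_N=5)); st("touch")
servo_line(P(0,.109,.0532),rate=.02)
servo_line(P(0,.104,.0532),rate=.02); sleep(.2); print("placed",mp(),mf())
servo_line(P(0,.104,.0522),rate=.02,contact_N=4)
move_gripper(.055); print("released",mp())
p=current_position(); servo_line([p[0],p[1],.13])
o=q(PSI); move_gripper(.08)
move_ptp(P(0,.250,.13),o)
servo_line(P(0,.250,.033),rate=.12,contact_N=8); st("down")
print(servo_line(P(0,.1735,.033),rate=.04,contact_N=14)); sleep(.2); print(mp(),mf())
print(servo_line(P(0,.1709,.033),rate=.01,contact_N=8)); sleep(.2);print(mp(),mf()); st("push")
E
```

```text
True
touch t26.9 b [-1.000e-01  1.089e+02  5.270e+01] F [-0.9 -0.7  4.7] gap24.0
placed 104.0 -0.11
released 104.02
down t32.1 b [  0.6 250.   33.5] F [ 0.3 -0.9  1.4] gap80.1
False
173.52 2.05
False
170.87 1.22
push t35.0 b [-1.000e-01  1.709e+02  3.290e+01] F [-0.2  1.2  0.2] gap80.3
```

```bash
python3 - <<'E'
from arm import *
from see import blobs
import cv2
servo_line(P(0,.19,.033),rate=.08); servo_line(P(0,.195,.13))
o=q(PSI+np.pi/2); move_gripper(.055)
move_ptp(P(0,.1038,.13),o)
servo_line(P(0,.1038,.0525),rate=.12,contact_N=8)
move_gripper(0); sleep(.2); st("grip")
servo_line(P(0,.1038,.07),rate=.04); servo_line(P(0,.1038,.15)); st("up")
S=[.479,-.311]
move_ptp([*S,.15],o)
for n in ("scene","top"):
  d=capture(n)
  for b in blobs(d,.034,.055,(.4,.7,-.17,.2)): 
    r=np.array(b["c"])/1e3-D; print(n,b["mean"],b["size"],b["yaw"],(r@YB*1e3).round(1),((b["mean"][:2]-D)@YB*1e3).round(1))
  if n=="scene": cv2.imwrite("pics/s5.png",cv2.resize(d["image"][100:280,160:460],None,fx=2.6,fy=2.6))
st("over pad")
E
```

```text
grip t39.6 b [  0.2 103.8  52.8] F [-1.1 -0.9  4.6] gap24.0
up t40.9 b [ -0.6 103.9 149.4] F [ 0.3 -0.2 -2.4] gap23.9
scene [ 0.5366 -0.1034  0.0427] (152, 45) -0.046 1.4 2.5
scene [ 0.5334 -0.0352  0.0429] (153, 44) -0.047 69.4 70.5
scene [0.5409 0.0325 0.0428] (154, 44) -0.048 138.0 138.4
top [0.5309 0.0299 0.0436] (149, 44) -0.042 135.3 135.4
top [ 0.5263 -0.106   0.0436] (149, 44) -0.047 -0.8 -0.6
top [ 0.5224 -0.0377  0.0435] (149, 46) -0.047 68.3 67.5
over pad t42.2 b [ -39.6 -205.9  149.8] F [ 0.2  0.1 -2.1] gap24.3
```

View pics/s5.png

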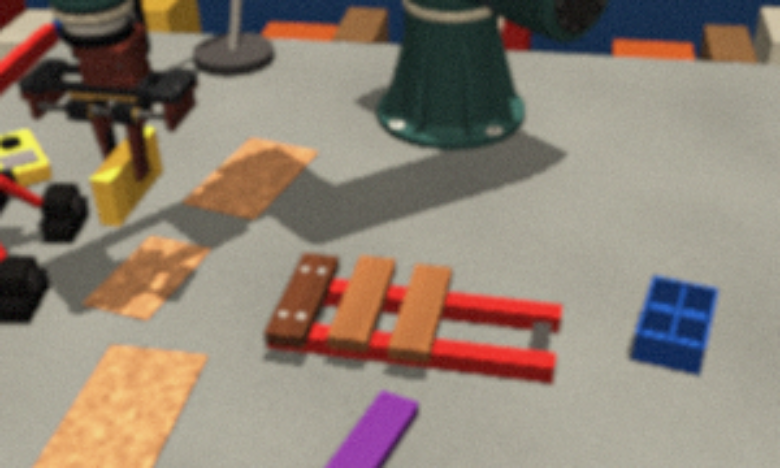

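All three planks are evenly spaced: pitches 68.0/68.6 mm by scene camera, yaws equal. The empty pad has its corners at crop (150,237), (210,247), (145,318) and (84,303). I compute its centre from these and stand the spacer there.

```bash
python3 - <<'E'
from arm import *
from see import blobs
import cv2
d=capture("scene");K=d["intrinsics"];C=-d["R"].T@d["t"];W=[]
for c in [(150,237),(210,247),(145,318),(84,303)]:
    u=np.array([c[0]/2.6+160,c[1]/2.6+100,1]);r=d["R"].T@np.linalg.inv(K)@u;W.append((C+r*(.004-C[2])/r[2])[:2])
W=np.array(W);c=W.mean(0);e=W[2]-W[1]+W[3]-W[0];print(W.round(3).tolist(),c.round(3),np.arctan2(e[1],e[0]))
S=np.array([.479,-.311]); print("shift",c-S)
if np.linalg.norm(c-S)<.03: S=c
o=q(PSI+np.pi/2)
servo_line([*S,.15],o); servo_line([*S,.042],rate=.12)
print(servo_line([*S,.027],rate=.02,contact_N=4)); st("touch")
move_gripper(.055); p=current_position(); servo_line([p[0],p[1],.16]); move_ptp([.40,-.1,.25],o); st("clear")
d=capture("scene")
for lo,hi in((.034,.055),(.057,.075)):
  for b in blobs(d,lo,hi,(.4,.7,-.4,.2)): print(b)
cv2.imwrite("pics/s6.png",d["image"])
E
```

```text
[[0.396, -0.342], [0.407, -0.257], [0.553, -0.287], [0.537, -0.369]] [ 0.473 -0.314] -0.1979820103975863
shift [-0.0057217  -0.00305613]
True
touch t44.1 b [ -45.4 -210.9   31.7] F [-0.3  0.4  3.6] gap23.6
clear t46.7 b [-127.4   -0.9  249.8] F [-0.1 -0.1 -0. ] gap55.2
{'px': array([215., 199.]), 'mean': array([ 0.4911, -0.3067,  0.0447]), 'c': (477.8, -303.0), 'size': (120, 25), 'yaw': -0.236}
{'px': array([275., 214.]), 'mean': array([ 0.5369, -0.1035,  0.0428]), 'c': (529.3, -104.3), 'size': (151, 46), 'yaw': -0.051}
{'px': array([299., 215.]), 'mean': array([ 0.5327, -0.035 ,  0.0428]), 'c': (524.9, -35.6), 'size': (154, 44), 'yaw': -0.049}
{'px': array([321., 219.]), 'mean': array([0.5415, 0.0323, 0.043 ]), 'c': (533.4, 32.1), 'size': (152, 44), 'yaw': -0.043}
{'px': array([213., 192.]), 'mean': array([ 0.48  , -0.3127,  0.0636]), 'c': (473.4, -314.7), 'size': (125, 28), 'yaw': -0.038}
```

View pics/s6.png

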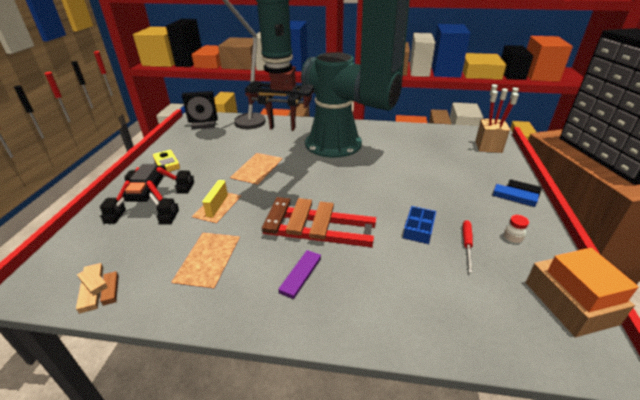

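The spacer stands at (214,197), centred within its pad. The planks are evenly spaced around (300,218), and the other items are where they were. Handing in.

```bash
python3 -c "
from bench import *
print(close_job(),current_clock())"
```

```text
the job is handed in; nothing more can be done
the job is handed in; nothing more can be done
```

The job is handed in: both gaps measured about 24 mm (24.0 and 24.6 mm by the scene camera) with the planks square, the spacer is standing back on the smallest cork pad, and nothing else was moved.

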